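# Put two bench blocks away in the divided tote

### The job

Put the cork sanding block and the steel setting block away in the divided tote, each in the compartment that matches its size: the cork block in the wide, nearly square bay and the steel block in the small square bay. Each must lie flat on the floor of its bay, the same way up as it lies now.

Things in the scene. Friction and masses are not known exactly. Their poses are not given: they have to be found in the camera images.
- sanding_block: Cork sanding block with a thin abrasive sheet under it, 40 mm (its x) by 64 mm (its y) by 27 mm high, about 60 g, loose and lying flat on the bench. Origin: centre of its underside; z up. Grasp it across the 40 mm. The wider, thinner, redder beech block (47 x 73 x 19 mm) nearby is not part of the job.
- setting_block: Plain dark grey ground steel block, 26 mm (its x) by 40 mm (its y) by 13 mm high, about 110 g, loose and lying flat on the bench. Origin: centre of its underside; z up. Grasp it across the 26 mm. The pale wooden offcut (24 x 30 x 22 mm) nearby is not part of the job.
- wide_bay (a point): Centre of the floor of the tote's wide bay, inside 92 mm (x) by 88 mm (y), empty. The tote is a pale plywood tray fixed to the bench at any yaw, 131 mm (x) by 163 mm (y), rim and dividers 18 mm above the bench, floor 4 mm, walls 5 mm thick, low bar handles 16 mm out at both y ends. Axes: the tote's, z up. The small bay lies towards -y, a trough with pencil and dowel towards +x.
- small_bay (a point): Centre of the floor (4 mm above the bench) of the same tote's small bay, inside 62 mm (x) by 60 mm (y), 14 mm deep, empty; the cork block does not fit it. Axes: those of the tote, z up. The wide bay lies towards +y; towards +x a still narrower slot, 25 mm wide, that holds a wood chip.

How it is judged:
At the end, for the whole second after the job is handed in: Cork block in the wide bay (origin within 30 mm of its centre in x and y), steel block in the small bay (within 22 mm); each on the bay's floor (origin 4 mm below to 6 mm above it), the same way up as at the start (within 10 degrees), at rest (x of sanding_block in the frame of wide_bay between -0.03 and 0.03 m and y of sanding_block in the frame of wide_bay between -0.03 and 0.03 m and z of sanding_block in the frame of wide_bay between -0.004 and 0.006 m and angle between each of sanding_block, setting_block's own z axis and vertical below 0.17 rad and linear speed of each of sanding_block, setting_block below 0.02 m/s and x of setting_block in the frame of small_bay between -0.022 and 0.022 m and y of setting_block in the frame of small_bay between -0.022 and 0.022 m and z of setting_block in the frame of small_bay between -0.004 and 0.006 m); the robot touches nothing.
It also fails if it takes over 56 s, if anything falls off the work surface, if the arm or the gripper's body presses on something with over 40 N, if the wrist force passes 120 N, or if a joint passes its speed limit or range.

### The arm

A 7-joint arm with a two-finger parallel gripper is mounted at the origin on a cart in front of the work surface, level with it; the furniture and walls round the work are solid. World frame = base frame: x ahead of the robot, y to its left, z up, the work surface at z = 0. Lengths are in m, angles in rad, forces in N, time in s.
With the tool pointing down it reaches from about 0.4 to 0.85 m from the base axis. Payload 10.4 kg.
Tool frame: the origin (TCP) lies at the very end of the fingers, on their centre line; the grasp point (between the pads) lies 19 mm behind it; z points along the fingers, y is the line along which they close (so a half turn about z gives the same grasp; the last joint's range is limited). The gripper opens to 87 mm and grips with 3 to 60 N. Pads are 19 mm wide; open, the fingers measure 117 mm over their backs; the gripper's body (75 mm by 190 mm) begins 51 mm behind the grasp point.
Start: joints at [1.084, 0.332, -0.065, 1.46, 0.022, 1.35, -0.088], TCP at [0.28, -0.559, 0.223] pointing down, gripper open.
Joint ranges: [-2.6, 2.6], [-0.5, 2.12], [-1.47, 1.34], [0.16, 2.42], [-1.27, 4.41], [0.06, 2.06], [-2.6, 2.6]. Speed limits (rad/s): [2.22, 2.22, 2.79, 2.79, 3.14, 3.14, 3.14].

### API

Orientations are given as a rotation vector (axis times angle).
In Python, from workcell import manip gives the robot as it stands.
- The arm moves only by the tool step_arm, never from a script. Its argument "deltas" is text: rows parted by semicolons, each of 7 numbers parted by spaces: the gripper's target within -1 to 1 (fully open at 1, half-way at 0, shut at -1), then the shift along the tool's x, y, z in units of 50 mm (1.0 is 50 mm), then the turn, a rotation vector about the tool's x, y, z in units of 8 degrees (1.0 is 8 degrees). In form: fingers x y z ax ay az; .... A call has 1 to 10 rows; each row is the pose to reach, as a shift and turn from the pose commanded when the call began, along the tool's axes at that moment; what a row does not reach only later rows make up. A row lasts 1/8 s, in which the tool goes at most 62.5 mm and 10.7 degrees, less where a joint would pass 70% of its speed; a pose out of reach is approached as far as the arm can. A call with a gripper value outside its range is refused whole. The fingers move at their own pace and stop on an object; "force" is the grip in N (left out, the last holds). Time passes only in rows, so rows that repeat a pose let the fingers close. It gives the time, the measured TCP pose, the force, the opening and the grip force at its end, in the units of the state.
- manip.get_obs(): the state, without advancing time (a new reading comes with each control period).
- manip.capture(name): name is "scene" or "side" or "wrist"; returns the picture (384x512x3 uint8, blue, green, red); there is no depth.
- manip.camera_model(name): a dict with "fx", "fy", "cx", "cy" (pixels), "k1" (the pictures are not rectified: a ray, as slopes to the right and down, at radius r is drawn at 1 + k1 r^2 times it, then the intrinsics apply), "origin" and "orientation" of the camera in the world. Camera axes: x right, y up, looking along -z (the intrinsics and any distortion apply to the point x, -y, -z); pixel columns grow to the right and rows downward; lengths in m; the calibration is good to about 2 mm. A picture is of the moment at which its call begins: read the wrist's pose just before it. camera_model takes no time and is no camera call; for the wrist camera it gives the pose at the moment of the call.
- manip.hand_in(): hands the job in; it is judged then, once.
The state is a dict: "time_s": time; "joint_pos": joint angles; "dq": joint speeds; "joint_torque": joint torques, N m; "tool_pos": TCP position; "tool_rot": TCP orientation; "force": force on the tool from outside, world axes, zero at the start; "torque": the same for the moment, N m; "gripper_width": finger opening in m; "finger_force": force on a finger pad.
Only numpy, scipy, OpenCV 4.12 (cv2) and the standard library are available. Lean on these libraries where they do the work, as an engineer would, in place of code of your own. Each camera call takes 0.05 s, during which the arm holds its last target. There are 200 camera calls.

## Working session

There is one attempt and no reset: what is moved stays moved. The work goes in short steps, Python scripts to look and compute and a tool call to move; the robot and the scene stay as the last step left them, time stands still between calls to the robot, and variables do not carry over. Pictures are saved under pics/ and viewed, at most 12 in all, crops included, and the job is handed in when it is done.

Besides the shell and the picture viewer there is one more tool, called after ">>>" as name(argument=value, ...) on one line, values as JSON. step_arm: Moves the arm, as the interface text tells. Its arguments: {"type":"object","properties":{"deltas":{"type":"string"},"force":{"type":"number"}},"required":["deltas"]}

```bash
mkdir -p pics; cat > h.py <<'E'
import numpy as np, cv2
from scipy.spatial.transform import Rotation as R
from workcell import manip
def cam(n):
    m=manip.camera_model(n); o=np.array(m["orientation"],float)
    M=R.from_rotvec(o).as_matrix() if o.size==3 else (o if o.shape==(3,3) else None)
    return m,M,np.array(m["origin"])
def pix2w(n,pts,z,c=None):
    m,M,o=c or cam(n); k=m["k1"]; out=[]
    for u,v in pts:
        d=np.array([(u-m["cx"])/m["fx"],(v-m["cy"])/m["fy"]]); s=d.copy()
        for _ in range(20): s=d/(1+k*(s@s))
        r=M@np.array([s[0],-s[1],-1]); out.append(o+r*(z-o[2])/r[2])
    return np.array(out)
E
python3 - <<'E'
from h import *
for n in("scene","side"):
    print(n,manip.camera_model(n))
a=manip.capture("scene");b=manip.capture("side")
cv2.imwrite("pics/scene.png",a);cv2.imwrite("pics/side.png",b)
o=manip.get_obs();print(o["tool_pos"],o["tool_rot"],o["time_s"])
print(R.from_rotvec(o["tool_rot"]).as_matrix().round(3)); print(manip.camera_model("wrist"))
E
```

```text
scene {'fx': 423.5413047944262, 'fy': 423.5413047944262, 'cx': 260.8344759268798, 'cy': 192.68255651754777, 'k1': 0.052999507579720315, 'origin': array([-0.17946423,  0.61604297,  0.50583151]), 'orientation': array([ 0.5656622 , -1.20192748, -1.97881736])}
side {'fx': 356.2702983471161, 'fy': 356.2702983471161, 'cx': 251.4476123187344, 'cy': 190.89494786022954, 'k1': -0.01585347708116539, 'origin': array([0.44650554, 0.76065896, 0.51003995]), 'orientation': array([ 0.06255232, -1.47622826, -2.67382638])}
[ 0.27939643 -0.55867195  0.22183009] [-3.05629048e+00 -7.21742804e-01  6.57386254e-04] 0.1
[[ 0.894  0.447 -0.001]
 [ 0.447 -0.894  0.001]
 [-0.    -0.001 -1.   ]]
{'fx': 329.1296161576324, 'fy': 329.1296161576324, 'cx': 257.43699162269763, 'cy': 188.95929705215727, 'k1': 0.028319931894632992, 'origin': array([ 0.35402528, -0.52053551,  0.38449264]), 'orientation': array([-0.27238478,  0.16950781, -1.09783957])}
```

View pics/scene.png

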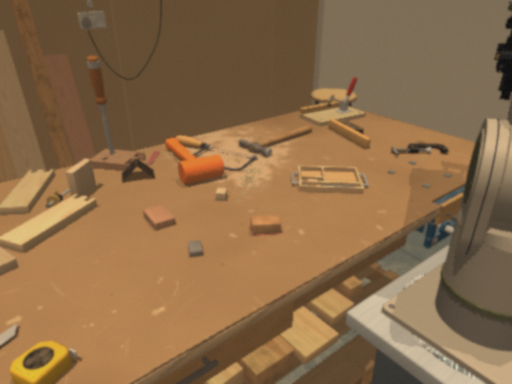

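View pics/side.png

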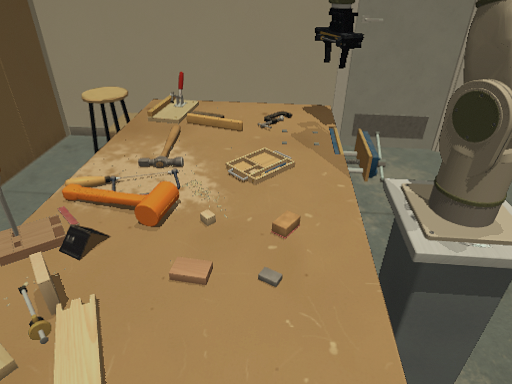

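The scene view shows the cork block near (265,225), the steel block near (196,248) and the tote near (330,178). In the side view they are at about (286,223), (270,276) and (260,164). I'll enlarge those areas.

```bash
python3 - <<'E'
from h import *
print(pix2w("scene",[(265,225),(196,248),(330,178)],0.012).round(3))
print(pix2w("side",[(286,223),(270,276),(260,164)],0.012).round(3))
b=cv2.imread("pics/side.png")
c=b[140:290,210:320]   # 110x150
c=cv2.resize(b[145:290,215:320],None,fx=4,fy=4,interpolation=cv2.INTER_CUBIC)
cv2.imwrite("pics/c1.png",c)
E
```

```text
[[ 0.427  0.109  0.012]
 [ 0.446  0.273  0.012]
 [ 0.503 -0.18   0.012]]
[[ 0.427  0.103  0.012]
 [ 0.455  0.272  0.012]
 [ 0.508 -0.179  0.012]]
```

View pics/c1.png

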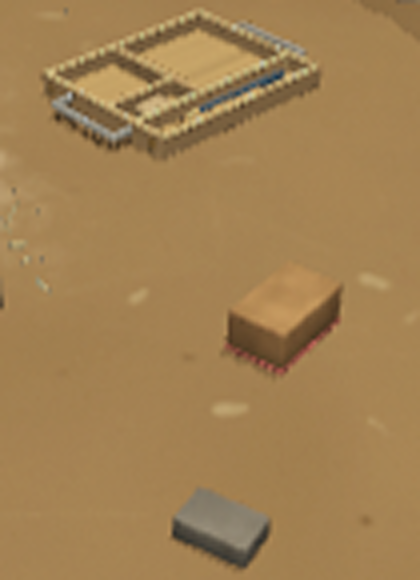

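```bash
python3 - <<'E'
from h import *
def f(n,p,z):
    p=np.array(p)/4+[215,145]; w=pix2w("side",p,z)[:,:2]; print(n,w.round(3).tolist(),w.mean(0).round(4))
    for i in range(4):
        e=w[(i+1)%4]-w[i]; print("  len",np.linalg.norm(e).round(4),"dir",np.degrees(np.arctan2(e[1],e[0])).round(1))
f("tote",[(45,75),(158,138),(320,68),(200,12)],.018)
f("cork",[(230,312),(280,333),(342,288),(295,265)],.027)
f("steel",[(172,520),(240,552),(270,522),(203,490)],.013)
E
```

```text
tote [[0.606, -0.159], [0.515, -0.076], [0.405, -0.192], [0.5, -0.278]] [ 0.5065 -0.1762]
  len 0.1228 dir 137.7
  len 0.1601 dir -133.9
  len 0.1288 dir -42.4
  len 0.1605 dir 48.3
cork [[0.457, 0.126], [0.429, 0.142], [0.395, 0.097], [0.422, 0.077]] [0.4258 0.1102]
  len 0.0323 dir 150.3
  len 0.0568 dir -127.5
  len 0.0334 dir -36.5
  len 0.0606 dir 53.9
steel [[0.478, 0.273], [0.445, 0.29], [0.431, 0.27], [0.464, 0.251]] [0.4545 0.271 ]
  len 0.0372 dir 152.7
  len 0.0245 dir -123.3
  len 0.0377 dir -28.7
  len 0.0254 dir 57.9
```

```bash
cat >> h.py <<'E'
def go(x,y,z,yaw):
    """yaw: world direction (deg) of the tool's y (fingers' line), tool straight down"""
    o=manip.get_obs(); T=R.from_rotvec(o["tool_rot"]); a=np.radians(yaw)
    ty=np.array([np.cos(a),np.sin(a),0]); tz=np.array([0,0,-1.]); G=R.from_matrix(np.column_stack([np.cross(ty,tz),ty,tz]))
    print("t",round(o["time_s"],2),"shift",(T.inv().apply(np.array([x,y,z])-o["tool_pos"])/.05).round(2),"turn",(np.degrees((T.inv()*G).as_rotvec())/8).round(2))
E
python3 - <<'E'
from h import *
m,M,o=cam("wrist"); print(pix2w("wrist",[(256,192),(0,192),(511,192),(256,0),(256,383)],0.01).round(3), -M[:,2])
go(.43,-.19,.25,-43); go(.426,.110,.2,-37)
E
```

```text
[[ 0.244 -0.573  0.01 ]
 [ 0.109 -0.304  0.01 ]
 [ 0.379 -0.841  0.01 ]
 [ 0.425 -0.483  0.01 ]
 [-0.016 -0.703  0.01 ]] [-0.26880568 -0.13342759 -0.95390806]
t 0.1 shift [ 5.99 -5.25 -0.56] turn [-0.01 -0.   -2.55]
t 0.1 shift [  8.61 -10.65   0.45] turn [-0.01 -0.   -3.3 ]
```

>>> step_arm(deltas="1 6 -5.2 -0.5 0 0 -2.5; 1 6 -5.2 -0.5 0 0 -2.5; 1 6 -5.2 -0.5 0 0 -2.5; 1 6 -5.2 -0.5 0 0 -2.5; 1 6 -5.2 -0.5 0 0 -2.5; 1 6 -5.2 -0.5 0 0 -2.5; 1 6 -5.2 -0.5 0 0 -2.5; 1 6 -5.2 -0.5 0 0 -2.5; 1 6 -5.2 -0.5 0 0 -2.5; 1 6 -5.2 -0.5 0 0 -2.5", force=20)

```text
time_s: 1.35
tool_pos: [0.431, -0.1935, 0.2473]
tool_rot: [-2.887, -1.239, 0.001]
force: [-0.3, -0.7, -0.4]
gripper_width: 0.0872
finger_force: 0.0
```

```bash
python3 - <<'E'
from h import *
import pickle
c=cam("wrist"); cv2.imwrite("pics/w1.png",manip.capture("wrist")); pickle.dump(c,open("w1.pkl","wb"))
go(.426,.110,.2,-37)
E
```

```text
t 1.4 shift [ 4.33 -4.25  0.95] turn [-0.    0.   -0.82]
```

View pics/w1.png

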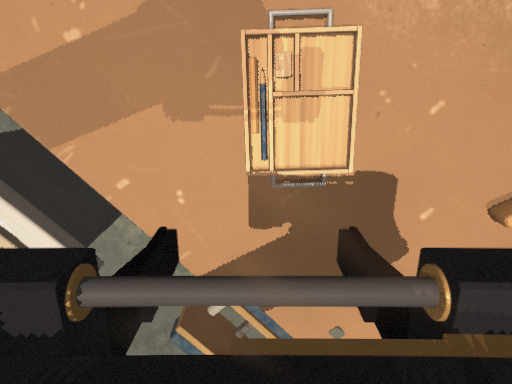

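The tote is fully visible: rim corners are near (242,29), (362,26), (354,174) and (246,175). The small bay is at the upper right and the wide bay at the lower right.

>>> step_arm(deltas="1 4.3 -4.3 1 0 0 -0.8; 1 4.3 -4.3 1 0 0 -0.8; 1 4.3 -4.3 1 0 0 -0.8; 1 4.3 -4.3 1 0 0 -0.8; 1 4.3 -4.3 1 0 0 -0.8; 1 4.3 -4.3 1 0 0 -0.8; 1 4.3 -4.3 1 0 0 -0.8; 1 4.3 -4.3 1 0 0 -0.8")

```text
time_s: 2.4
tool_pos: [0.4236, 0.1102, 0.1976]
tool_rot: [2.813, 1.397, -0.0]
force: [1.1, -0.5, -0.3]
gripper_width: 0.0872
finger_force: 0.0
```

```bash
python3 - <<'E'
from h import *
import pickle
c=pickle.load(open("w1.pkl","rb"))
w=pix2w("wrist",[(362,26),(242,29),(246,175),(354,174)],.018,c)[:,:2]
for i in range(4):
    e=w[(i+1)%4]-w[i]; print(w[i].round(4),np.linalg.norm(e).round(4),np.degrees(np.arctan2(e[1],e[0])).round(1))
C=w.mean(0);d=w[1]-w[0]+w[2]-w[3];ey=w[2]-w[1]+w[3]-w[0];d/=np.hypot(*d);ey/=np.hypot(*ey)
print("centre",C,"wide",C-.0145*d+.0325*ey,"small",C-.0295*d-.0465*ey,np.degrees(np.arctan2(d[1],d[0])),np.degrees(np.arctan2(ey[1],ey[0])))
c=cam("wrist"); cv2.imwrite("pics/w2.png",manip.capture("wrist")); pickle.dump(c,open("w2.pkl","wb"))
E
```

```text
[ 0.6108 -0.1662] 0.1286 137.6
[ 0.5159 -0.0793] 0.1625 -132.7
[ 0.4057 -0.1989] 0.1327 -43.0
[ 0.5027 -0.2894] 0.1639 48.7
centre [ 0.50877803 -0.18342341] wide [ 0.49770115 -0.21743439] small [ 0.56153002 -0.16886148] 137.26117834913063 -131.95192958738417
```

View pics/w2.png

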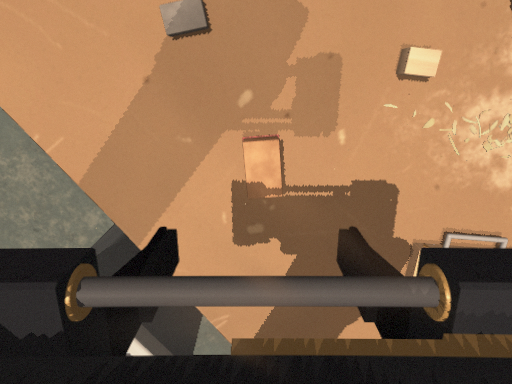

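```bash
python3 - <<'E'
from h import *
b=cv2.imread("pics/w2.png")
cv2.imwrite("pics/c2.png",np.hstack([cv2.resize(b[120:215,220:305],None,fx=4,fy=4,interpolation=cv2.INTER_CUBIC),cv2.resize(b[0:95,140:225],None,fx=4,fy=4,interpolation=cv2.INTER_CUBIC)]))
E
```

```text
(no output)
```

View pics/c2.png

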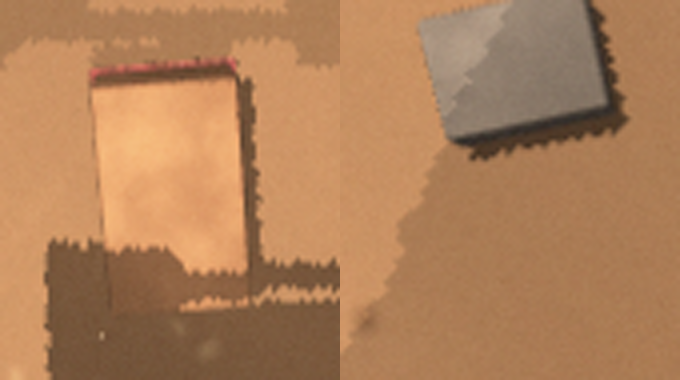

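```bash
python3 - <<'E'
from h import *
import pickle
c=pickle.load(open("w2.pkl","rb"))
def f(p,off,z):
    w=pix2w("wrist",np.array(p)/4+off,z,c)[:,:2]
    for i in range(len(w)):
        e=w[(i+1)%len(w)]-w[i]; print(w[i].round(4),np.linalg.norm(e).round(4),np.degrees(np.arctan2(e[1],e[0])).round(1))
    return w
print(f([(92,86),(238,76),(249,305),(108,312)],(220,120),.027).mean(0))
w=f([(80,20),(108,138),(268,104)],(140,0),.013); print((w[0]+w[2])/2)
go(.426,.110,.01,-37)
E
```

```text
[0.4296 0.1429] 0.0371 -33.3
[0.4606 0.1226] 0.0613 -123.3
[0.427  0.0713] 0.0377 145.8
[0.3958 0.0925] 0.0607 56.1
[0.42825847 0.10732127]
[0.4444 0.2883] 0.0251 -117.4
[0.4328 0.266 ] 0.0393 -26.2
[0.4681 0.2487] 0.0462 120.9
[0.4562468 0.268514 ]
t 2.45 shift [0.02 0.04 3.75] turn [ 0.    0.   -0.02]
```

```bash
python3 - <<'E'
from h import *
go(.4275,.1085,.010,-34)
E
```

```text
t 2.45 shift [0.02 0.08 3.75] turn [ 0.   0.  -0.4]
```

>>> step_arm(deltas="1 0 0.1 1 0 0 -0.4; 1 0 0.1 2 0 0 -0.4; 1 0 0.1 2.8 0 0 -0.4; 1 0 0.1 3.4 0 0 -0.4; 1 0 0.1 3.75 0 0 -0.4; 1 0 0.1 3.75 0 0 -0.4; -1 0 0.1 3.75 0 0 -0.4; -1 0 0.1 3.75 0 0 -0.4; -1 0 0.1 3.75 0 0 -0.4; -1 0 0.1 3.75 0 0 -0.4", force=20)

```text
time_s: 3.7
tool_pos: [0.4275, 0.1086, 0.0103]
tool_rot: [2.771, 1.479, 0.001]
force: [-0.2, -0.0, -0.3]
gripper_width: 0.055
finger_force: 0.0
```

>>> step_arm(deltas="-1 0 0 0 0 0 0; -1 0 0 0 0 0 0; -1 0 0 0 0 0 0; -1 0 0 0 0 0 0; -1 0 0 -0.5 0 0 0; -1 0 0 -1 0 0 0; -1 0 0 -1.8 0 0 0; -1 0 0 -1.8 0 0 0; -1 0 0 -1.8 0 0 0")

```text
time_s: 4.82
tool_pos: [0.4269, 0.1084, 0.0994]
tool_rot: [2.772, 1.479, -0.001]
force: [-0.1, 0.1, -1.6]
gripper_width: 0.0393
finger_force: 19.9
```

```bash
python3 - <<'E'
from h import *
go(.4965,-.2145,.1,-43)
E
```

```text
t 4.83 shift [-4.59  4.75 -0.01] turn [-0.    0.    1.15]
```

>>> step_arm(deltas="-1 -0.8 0.8 0 0 0 0.3; -1 -1.6 1.6 0 0 0 0.6; -1 -2.4 2.5 0 0 0 0.9; -1 -3.2 3.3 0 0 0 1.15; -1 -4 4.1 0 0 0 1.15; -1 -4.6 4.75 0 0 0 1.15; -1 -4.6 4.75 0 0 0 1.15; -1 -4.6 4.75 0 0 0 1.15; -1 -4.6 4.75 0 0 0 1.15")

```text
time_s: 5.95
tool_pos: [0.4963, -0.213, 0.0996]
tool_rot: [-2.879, -1.255, 0.001]
force: [-0.2, 0.1, -0.6]
gripper_width: 0.0394
finger_force: 19.9
```

```bash
python3 - <<'E'
from h import *
import pickle
go(.4965,-.2145,.015,-43)
c=cam("wrist"); pickle.dump(c,open("w3.pkl","wb"));cv2.imwrite("pics/w3.png",manip.capture("wrist"))
E
```

```text
t 5.95 shift [-0.02  0.02  1.69] turn [-0.01  0.    0.01]
```

View pics/w3.png

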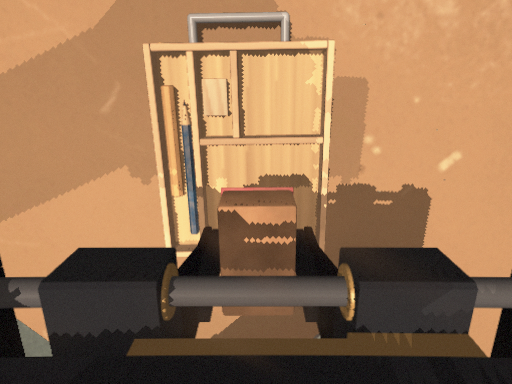

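The cork block is held over the wide bay. The tote's far rim corners are at (145,45) and (335,42), and the small bay's inner corners at rim height are about (238,52), (328,51), (324,134) and (241,136).

```bash
python3 - <<'E'
from h import *
import pickle
c=pickle.load(open("w3.pkl","rb"))
w=pix2w("wrist",[(145,45),(335,42),(238,52),(328,51),(324,134),(241,136)],.018,c)[:,:2];print(w.round(4))
e=w[0]-w[1];L=np.hypot(*e);e/=L;ey=np.array([-e[1],e[0]]);print(L,np.degrees(np.arctan2(e[1],e[0])))
C=(w[0]+w[1])/2+.0815*ey
print("centre",C,"wide",C-.0145*e+.0325*ey,"small",C-.0295*e-.0465*ey,w[2:].mean(0))
for a,b in((2,3),(3,4),(4,5),(5,2)):print(np.linalg.norm(w[a]-w[b]).round(4))
E
```

```text
[[ 0.5146 -0.0804]
 [ 0.6104 -0.1667]
 [ 0.558  -0.1263]
 [ 0.6034 -0.1678]
 [ 0.5657 -0.2097]
 [ 0.5198 -0.169 ]]
0.12888202378554905 137.98382854925705
centre [ 0.50794493 -0.18409148] wide [ 0.49696423 -0.21794298] small [ 0.56098645 -0.16928957] [ 0.56172404 -0.16819164]
0.0615
0.0563
0.0613
0.0573
```

>>> step_arm(deltas="-1 -0.05 0.06 0.6 0 0 0; -1 -0.05 0.06 1.2 0 0 0; -1 -0.05 0.06 1.5 0 0 0; -1 -0.05 0.06 1.69 0 0 0; -1 -0.05 0.06 1.69 0 0 0; -1 -0.05 0.06 1.69 0 0 0; 0.1 -0.05 0.06 1.69 0 0 0; 0.1 -0.05 0.06 1.69 0 0 0; 0.1 -0.05 0.06 1.69 0 0 0; 0.1 -0.05 0.06 1.69 0 0 0")

```text
time_s: 7.25
tool_pos: [0.497, -0.2185, 0.0156]
tool_rot: [2.881, 1.252, 0.0]
force: [0.5, 0.3, 0.1]
gripper_width: 0.0481
finger_force: 0.0
```

>>> step_arm(deltas="0.1 0 0 0 0 0 0; 0.1 0 0 -0.3 0 0 0; 0.1 0 0 -0.7 0 0 0; 0.1 0 0 -1.5 0 0 0; 0.1 0 0 -2.4 0 0 0; 0.1 0 0 -2.4 0 0 0; 0.1 0 0 -2.4 0 0 0")

```text
time_s: 8.12
tool_pos: [0.4969, -0.2185, 0.1358]
tool_rot: [2.881, 1.252, 0.0]
force: [-0.0, -0.5, -0.3]
gripper_width: 0.0479
finger_force: 0.0
```

```bash
python3 - <<'E'
from h import *
go(.4555,.2695,.13,-118);go(.4555,.2695,.13,62)
E
```

```text
t 8.12 shift [ 6.57 -7.26  0.11] turn [ 0.   -0.    9.37]
t 8.12 shift [ 6.57 -7.26  0.11] turn [  0.     0.   -13.13]
```

>>> step_arm(deltas="0.1 0.8 -0.9 0 0 0 1.1; 0.1 1.6 -1.8 0 0 0 2.2; 0.1 2.4 -2.7 0 0 0 3.3; 0.1 3.2 -3.6 0 0 0 4.4; 0.1 4 -4.5 0 0 0 5.5; 0.1 4.8 -5.4 0 0 0 6.7; 0.1 5.6 -6.3 0 0 0 8; 0.1 6.4 -7.1 0 0 0 9.2; 0.1 6.6 -7.25 0.1 0 0 9.4; 0.1 6.6 -7.25 0.1 0 0 9.4")

```text
time_s: 9.38
tool_pos: [0.456, 0.2224, 0.1209]
tool_rot: [3.072, -0.583, -0.04]
force: [-1.4, 0.0, -0.5]
gripper_width: 0.048
finger_force: 0.0
```

>>> step_arm(deltas="0.1 0 0 0 0 0 0; 0.1 0 0 0 0 0 0")

```text
time_s: 9.62
tool_pos: [0.4564, 0.2221, 0.1219]
tool_rot: [3.074, -0.58, -0.038]
force: [0.2, 0.7, -0.2]
gripper_width: 0.0479
finger_force: 0.0
```

```bash
python3 - <<'E'
from h import *
import pickle
go(.4555,.2695,.008,-118)
c=cam("wrist"); pickle.dump(c,open("w4.pkl","wb"));b=manip.capture("wrist")
cv2.imwrite("pics/w4.png",b)
E
```

```text
t 9.62 shift [-0.31 -0.92  2.27] turn [0.13 0.15 0.83]
```

View pics/w4.png

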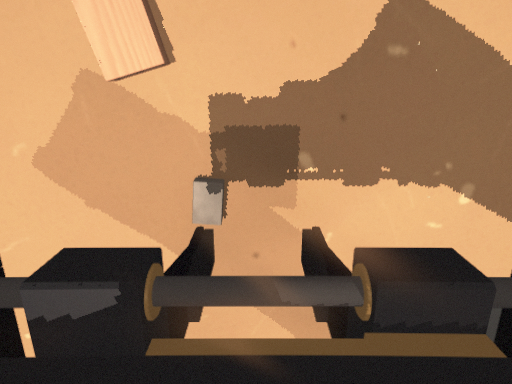

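The steel block is at about (207,202), left of the finger centre line. The arm stopped 47 mm short, so I'm checking the joints.

```bash
python3 - <<'E'
from h import *
import pickle
c=pickle.load(open("w4.pkl","rb"))
print(manip.get_obs()["joint_pos"].round(2))
print(R.from_rotvec(manip.get_obs()["tool_rot"]).as_matrix().round(3))
w=pix2w("wrist",[(194,180),(223,182),(222,224),(193,224)],.013,c)[:,:2];print(w.round(4),w.mean(0))
b=cv2.imread("pics/w4.png");cv2.imwrite("pics/c4.png",cv2.resize(b[165:240,170:250],None,fx=6,fy=6,interpolation=cv2.INTER_CUBIC))
E
```

```text
[-0.36  0.19 -0.19  1.86  0.03  1.12 -2.51]
[[ 0.93  -0.365 -0.026]
 [-0.366 -0.931 -0.008]
 [-0.021  0.017 -1.   ]]
[[0.4791 0.2707]
 [0.4683 0.2484]
 [0.4324 0.2648]
 [0.4421 0.2888]] [0.45547792 0.26815807]
```

View pics/c4.png

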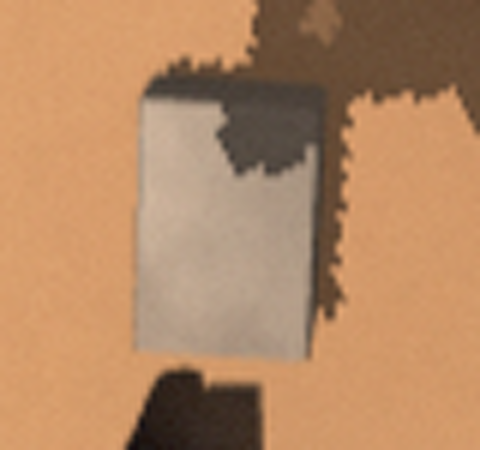

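>>> step_arm(deltas="0.1 -0.1 0 0 0 0 -1.3; 0.1 -0.1 0 0 0 0 -2.6; 0.1 -0.1 -0.3 0 0 0 -3.9; 0.1 -0.2 -0.5 0 0 0 -5.2; 0.1 -0.3 -0.92 0 0 0 -6.5; 0.1 -0.31 -0.92 0 0 0 -7.8; 0.1 -0.31 -0.92 0 0 0 -9.1; 0.1 -0.31 -0.92 0 0 0 -10.4; 0.1 -0.31 -0.92 0 0 0 -11.7; 0.1 -0.31 -0.92 0 0 0 -13")

```text
time_s: 10.92
tool_pos: [0.46, 0.2692, 0.1221]
tool_rot: [-2.349, -2.069, 0.038]
force: [0.5, 0.1, 0.5]
gripper_width: 0.048
finger_force: 0.0
```

```bash
python3 - <<'E'
from h import *
import pickle
c=pickle.load(open("w4.pkl","rb"))
print(pix2w("wrist",[(110,80),(165,65)],.02,c).round(3))
go(.4555,.2685,.10,63.5);print(manip.get_obs()["joint_pos"].round(2))
E
```

```text
[[0.574 0.294 0.02 ]
 [0.569 0.251 0.02 ]]
t 10.93 shift [-0.02 -0.08  0.44] turn [-0.2  -0.04 -8.84]
[-0.25  0.26 -0.41  1.79  0.1   1.14 -0.82]
```

>>> step_arm(deltas="0.1 0 -0.08 0 -0.1 0 -1.3; 0.1 0 -0.08 0 -0.2 0 -2.6; 0.1 0 -0.08 0.1 -0.2 0 -3.9; 0.1 0 -0.08 0.2 -0.2 0 -5.2; 0.1 0 -0.08 0.4 -0.2 0 -6.5; 0.1 0 -0.08 0.4 -0.2 0 -7.8; 0.1 0 -0.08 0.4 -0.2 0 -8.8; 0.1 0 -0.08 0.4 -0.2 0 -8.8; 0.1 0 -0.08 0.4 -0.2 0 -8.8")

```text
time_s: 12.05
tool_pos: [0.4552, 0.2704, 0.1021]
tool_rot: [-0.741, -3.05, -0.006]
force: [0.2, 0.3, 0.4]
gripper_width: 0.0477
finger_force: 0.0
```

```bash
python3 - <<'E'
from h import *
go(.4555,.2685,.0075,63.5);print(manip.get_obs()["joint_pos"].round(2))
E
```

```text
t 12.05 shift [-0.03 -0.04  1.89] turn [ 0.02 -0.03 -0.1 ]
[-0.12  0.28 -0.56  1.83  0.16  1.08  0.35]
```

>>> step_arm(deltas="0.1 0 -0.04 0.7 0 0 -0.1; 0.1 0 -0.04 1.3 0 0 -0.1; 0.1 0 -0.04 1.7 0 0 -0.1; 0.1 0 -0.04 1.89 0 0 -0.1; 0.1 0 -0.04 1.89 0 0 -0.1; 0.1 0 -0.04 1.89 0 0 -0.1; -1 0 -0.04 1.89 0 0 -0.1; -1 0 -0.04 1.89 0 0 -0.1; -1 0 -0.04 1.89 0 0 -0.1; -1 0 -0.04 1.89 0 0 -0.1", force=25)

```text
time_s: 13.3
tool_pos: [0.4537, 0.2699, 0.0077]
tool_rot: [-0.712, -3.057, -0.006]
force: [-0.7, -1.1, 2.1]
gripper_width: 0.0252
finger_force: 25.0
```

>>> step_arm(deltas="-1 0 0 0 0 0 0; -1 0 0 0 0 0 0; -1 0 0 0 0 0 0; -1 0 0 -0.4 0 0 0; -1 0 0 -1 0 0 0; -1 0 0 -1.8 0 0 0; -1 0 0 -1.8 0 0 0; -1 0 0 -1.8 0 0 0")

```text
time_s: 14.3
tool_pos: [0.4534, 0.2692, 0.0966]
tool_rot: [-0.712, -3.056, -0.005]
force: [-0.7, 0.6, -1.0]
gripper_width: 0.0259
finger_force: 25.0
```

```bash
python3 - <<'E'
from h import *
go(.561,-.1685,.1,47.5);print(manip.get_obs()["joint_pos"].round(2))
E
```

```text
t 14.3 shift [-5.8  -6.9  -0.11] turn [ 0.01 -0.03  2.03]
[-0.12  0.28 -0.56  1.84  0.17  1.07  0.36]
```

>>> step_arm(deltas="-1 -0.6 -0.7 0 0 0 0.3; -1 -1.3 -1.5 0 0 0 0.6; -1 -2 -2.3 0 0 0 0.9; -1 -2.7 -3.1 0 0 0 1.2; -1 -3.4 -3.9 0 0 0 1.5; -1 -4.1 -4.8 0 0 0 1.8; -1 -4.8 -5.7 0 0 0 2; -1 -5.4 -6.4 0 0 0 2; -1 -5.8 -6.9 -0.1 0 0 2; -1 -5.8 -6.9 -0.1 0 0 2")

```text
time_s: 15.55
tool_pos: [0.5605, -0.1712, 0.0985]
tool_rot: [-1.136, -2.923, -0.003]
force: [-0.1, 0.7, -2.0]
gripper_width: 0.0255
finger_force: 25.0
```

>>> step_arm(deltas="-1 0 0 0 0 0 0; -1 0 0 0 0 0 0")

```text
time_s: 15.8
tool_pos: [0.5612, -0.1666, 0.0996]
tool_rot: [-1.127, -2.927, -0.005]
force: [-0.1, 0.1, -1.9]
gripper_width: 0.0257
finger_force: 25.0
```

```bash
python3 - <<'E'
from h import *
go(.561,-.1685,.0195,47.5)
b=manip.capture("wrist");cv2.imwrite("pics/w5.png",b)
E
```

```text
t 15.8 shift [-0.03 -0.03  1.6 ] turn [ 0.01 -0.04  0.05]
```

View pics/w5.png

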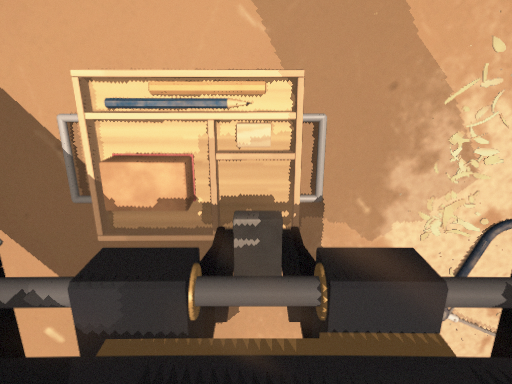

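The cork block lies flat in the wide bay, at about (147,180), and the steel block is level above the small bay. Next I lower it to just above the rim and release.

>>> step_arm(deltas="-1 -0.03 -0.03 0.6 0 0 0; -1 -0.03 -0.03 1.1 0 0 0; -1 -0.03 -0.03 1.4 0 0 0; -1 -0.03 -0.03 1.58 0 0 0; -1 -0.03 -0.03 1.58 0 0 0; -1 -0.03 -0.03 1.58 0 0 0; -0.1 -0.03 -0.03 1.58 0 0 0; -0.1 -0.03 -0.03 1.58 0 0 0; -0.1 -0.03 -0.03 1.58 0 0 0")

```text
time_s: 16.98
tool_pos: [0.5616, -0.1699, 0.0216]
tool_rot: [-1.13, -2.928, -0.005]
force: [0.1, 1.3, -0.6]
gripper_width: 0.0381
finger_force: 0.0
```

>>> step_arm(deltas="-0.1 0 0 0 0 0 0; -0.1 0 0 -0.4 0 0 0; -0.1 0 0 -1 0 0 0; -0.1 0 0 -2 0 0 0; -0.1 -0.8 0 -3 0 0 0; -0.1 -1.5 0 -3 0 0 0; -0.1 -1.5 0 -3 0 0 0; -0.1 -1.5 0 -3 0 0 0")

```text
time_s: 17.98
tool_pos: [0.617, -0.2203, 0.1714]
tool_rot: [-1.129, -2.927, -0.006]
force: [-0.4, -0.3, -0.6]
gripper_width: 0.0391
finger_force: 0.0
```

```bash
python3 - <<'E'
from h import *
import pickle
pickle.dump(cam("wrist"),open("w6.pkl","wb"))
b=manip.capture("wrist");cv2.imwrite("pics/w6.png",b);print(manip.get_obs()["gripper_width"])
E
```

```text
0.03910705442669629
```

View pics/w6.png

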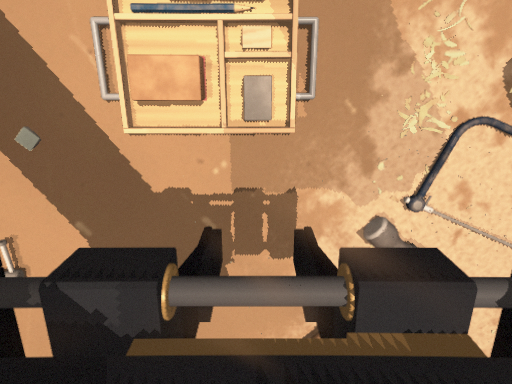

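Both blocks lie flat and centred: the cork at (166,78) in the wide bay and the steel at (257,98) in the small bay. The gripper is clear, so I'm handing in.

```bash
python3 -c "
from workcell import manip
print(manip.hand_in())"
```

```text
the job is handed in; nothing more can be done
None
```

I handed the job in at about 18 s: the last picture showed the cork block lying flat in the wide bay, the steel block flat in the small bay, and the gripper clear of both; no verdict came back.

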